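Tip the tall carton into the goods-in bay and push it home

TASK

The tall carton has to lie flat in the taped bay on the repair table, its end against the wooden stop, ready to be opened. With the fingers, push the carton high up, so that it topples where it stands and lands inside the tape outline; then slide it along the table until its top end sits squarely against the stop. Do not lift it or shove it along while it is standing, leave the other things alone, and finish clear of everything.

Things in the scene. Friction and masses are not known exactly. Their poses are not given: they have to be found in the camera images.
- carton: Tall cardboard carton, 50 (x) by 90 (y) by 150 mm high (z), 0.2-0.42 kg, standing loose across the taped end of the bay. Origin: centre of its foot (underside). x points to the stop within 4 deg: it is to fall that way, over its +x lower edge, which is 15-35 mm inside the tape; it falls by itself past a 19 deg lean. Fallen: z points to the stop, x down, origin 25 mm above the table.
- carton_top (a point): Centre of the tall carton's top face, 150 mm along the carton's z axis from its origin. After the fall this is the end face that goes against the stop.
- bay: Fixed bay on the table: three sides of flat black tape 12 mm wide (no step), the fourth a wooden stop. Inside it is 225 mm (x) by 130 mm (y). Origin: centre of that rectangle, on the table. x runs level along the bay to the stop, roughly to the robot's left (+y) within 32 deg; z up. Tape inner edges at x = -112.5 and y = +-65 mm; stop face at x = +112.5 mm.
- stop_face (a point): Point on the bay's centre line on the face of the wooden stop that looks into the bay, 25 mm above the table. The stop is a fixed, rigid wooden bar 24 mm thick (along the bay), 154 mm wide, 32 mm high.
- short_carton: Bystander: a short cardboard carton 60 x 80 mm, 75 mm high, beside the bay. Origin: centre of its underside. Leave it alone.
- glue_bottle: Bystander: a white plastic glue bottle, 52 mm across, 125 mm high, standing beside the bay. Origin: centre of its underside. Leave it alone.
- screw_jar: Bystander: an amber jar with a steel lid, 64 mm across, 75 mm high, standing beside the bay. Origin: centre of its underside. Leave it alone.

How it is judged (in metres and radians):
On the way:
1. the tall carton has toppled towards the stop and lies flat inside the tape outline (angle between carton's own z axis and vertical between 1.5 and 1.64 rad and angle between carton's own x axis and vertical above 3.05 rad and y of carton in the frame of bay between -0.026 and 0.026 m and y of carton_top in the frame of bay between -0.026 and 0.026 m and x of carton in the frame of bay between -0.1225 and 0 m), for 0.2 s.
At the end, for the whole second after the job is handed in: The tall carton lies flat (within 4 degrees) and at rest inside the tape outline (both ends' centres within 26 mm of the bay's centre line), the centre of its top end within 7 mm of the stop's face, squared up to within 3.4 degrees; the bystanders are within 20 mm of where they stood (all of step 1 and x of carton_top in the frame of bay above 0.1055 m and angle between the z axis of carton and the x axis of bay, either way round below 0.06 rad and linear speed of carton below 0.01 m/s and distance of each of short_carton, glue_bottle, screw_jar from where it was at the start of the episode below 0.02 m); the robot touches nothing.
It fails at once if the tall carton was lifted off the table (height (world z) of carton above 0.042 m or height (world z) of carton_top above 0.168 m).
It fails at once if the tall carton was shoved more than 30 mm while standing (angle between carton's own z axis and vertical below 0.3 rad and distance of carton from where it was at the start of the episode above 0.03 m).
It fails at once if the tall carton came down across or outside the tape outline (angle between carton's own z axis and vertical above 1.5 rad and not (y of carton in the frame of bay between -0.026 and 0.026 m and y of carton_top in the frame of bay between -0.026 and 0.026 m and x of carton in the frame of bay between -0.1225 and 0 m)).
It fails at once if a bystander was pushed more than 20 mm or knocked over (distance of any of short_carton, glue_bottle, screw_jar from where it was at the start of the episode above 0.02 m or angle between any of short_carton, glue_bottle, screw_jar's own z axis and vertical above 0.3 rad).
It also fails if it takes over 45 s, if anything falls off the work surface, if the arm or the gripper's body presses on something with over 40 N, if the wrist force passes 120 N, or if a joint passes its speed limit or range.

ROBOT

A 6-joint arm with a two-finger parallel gripper is mounted at the origin on the work surface. World frame = base frame: x ahead of the robot, y to its left, z up, the work surface at z = 0. Lengths are in mm, angles in rad, forces in N, time in s.
With the tool pointing down it reaches from about 350 to 875 mm from the base axis. Payload 15.5 kg.
Tool frame: the origin (TCP) lies at the very end of the fingers, on their centre line; the grasp point (between the pads) lies 19 mm behind it (robot.grip_point_offset is the distance from the TCP to the grasp point, in mm); y points along the fingers, z is the direction in which the jaws open and shut, and the axes are right-handed (so a half turn about y gives the same grasp; the last joint's range is limited). The gripper opens to 85 mm and grips with 20 to 120 N. Pads are 22 mm wide; open, the fingers measure 114 mm over their backs; the gripper's body (76 mm by 85 mm) begins 54 mm behind the grasp point. The pads swing forward as they close: fully open they stand 13 mm farther back than shut.
Start: joints at [1.03, 0.494, 1.345, -0, 1.302, -0.096], TCP at [268.919, 564.189, 231.277] pointing down, gripper open.
Joint ranges: [-2.91, 2.91], [-0.82, 2.16], [0.22, 2.67], [-1.22, 4.37], [0.12, 2.79], [-3.08, 3.08]. Speed limits (rad/s): [1.89, 1.89, 2.57, 3.01, 3.01, 3.01].

INTERFACE

Orientations are given as a rotation vector (axis times angle).
In Python, from rig import robot, imaging, ticket gives the robot as it stands. The module is installed in compiled form; this text tells all that it offers.
- The arm moves only by the tool send_rows, never from a script. Its arguments are lists of equal length, an entry for each row: "delta_pos": the shift along the tool's x, y, z normalised to -1 to 1, where 1 is 100 mm, a list of three; "rotation": the turn, a rotation vector about the tool's x, y, z normalised to -1 to 1, where 1 is 30 degrees, a list of three. A call has exactly 8 rows; each row is the pose to reach, as a shift and turn from the pose commanded when the call began, along the tool's axes at that moment; what a row does not reach only later rows make up. A row lasts 1/8 s, in which the tool goes at most 62.5 mm and 10.7 degrees, less where a joint would pass 70% of its speed; a pose out of reach is approached as far as the arm can. A call with a number of a shift or a turn outside -1 to 1 is refused whole. A call with a gripper value outside its range is refused whole. "jaw" is the opening, from 0 (shut) to 1 (fully open), set as the call begins (left out, the last holds). The fingers move at their own pace and stop on an object; the grip force is fixed at half the most. Time passes only in rows, so rows that repeat a pose let the fingers close, or fill a call up. It gives the time, the measured TCP pose, the force and the opening at its end, in the units of the state.
- robot.sense(): the state, without advancing time (a new reading comes with each control period).
- imaging.capture(name): name is "scene" or "top" or "wrist"; returns the picture (384x512x3 uint8, red, green, blue); there is no depth.
- imaging.camera_model(name): a dict with "K" (3x3 intrinsics, pixels), "extrinsics" (4x4, takes a point from world to camera coordinates). Camera axes: x right, y up, looking along -z (the intrinsics and any distortion apply to the point x, -y, -z); pixel columns grow to the right and rows downward; lengths in mm; the calibration is good to about 2 mm. A picture is of the moment at which its call begins: read the wrist's pose just before it. camera_model takes no time and is no camera call; for the wrist camera it gives the pose at the moment of the call.
- ticket.close_job(): hands the job in, once; it reports no verdict.
Trained networks look in the newest picture that a camera, given by its name, has taken for a name from the list of things; names that differ only in an ending like _2 or _b are one class to them, and where a whole thing is asked for, a point or a joint stands for the part that bears it (a point fixed in the world has none). Each returns a list of dicts, best first, with "p" (0 to 1); they miss things now and then, are a little off and sometimes report something else, mostly with a low value. They report only what shows in the picture. A call takes as long as a camera call.
- imaging.outline_of(camera, query): "region" (384x512 bool, what is visible of it) and "bbox" ([left, top, right, bottom] in pixels, round what is visible of it).
- imaging.place_of(camera, query): "at" ([column, row] in pixels: a listed point, or the origin of a listed thing).
The state is a dict: "t": time; "joints": joint angles; "joint_velocities": joint speeds; "tau": joint torques, N m; "eef_pos": TCP position; "tool_rot": TCP orientation; "ft_force": force on the tool from outside, world axes, zero at the start; "wrist_torque": the same for the moment, N m; "gripper_width": finger opening in mm.
Only numpy, scipy, OpenCV 4.12 (cv2) and the standard library are available. Lean on these libraries where they do the work, as an engineer would, in place of code of your own. Each camera call takes 0.05 s, during which the arm holds its last target.

## Working session

There is one attempt and no reset: what is moved stays moved. The work goes in short steps, Python scripts to look and compute and a tool call to move; the robot and the scene stay as the last step left them, time stands still between calls to the robot, and variables do not carry over. Pictures are saved under pics/ and viewed, and the job is handed in when it is done.

Besides the shell and the picture viewer there is one more tool, called after "Call:" as name(argument=value, ...) on one line, values as JSON. send_rows: Moves the arm, as the interface text tells. Scaled input: -1 to 1 covers 100 mm each way for a shift and 30 degrees each way for a turn. Its arguments: {"type":"object","properties":{"delta_pos":{"type":"array"},"rotation":{"type":"array"},"jaw":{"type":"number"}},"required":["delta_pos","rotation"]}

```bash
mkdir -p pics; python3 - <<'E'
from rig import robot, imaging, ticket
import cv2,numpy as np
s=robot.sense();print({k:np.round(v,3).tolist() for k,v in s.items()})
for c in ["scene","top"]:
    im=imaging.capture(c);cv2.imwrite(f"pics/{c}0.png",im[:,:,::-1])
    m=imaging.camera_model(c);print(c,np.round(m["K"],1).tolist(),np.round(m["extrinsics"],4).tolist(),[k for k in m])
    for q in ["carton","carton_top","bay","stop_face","short_carton","glue_bottle","screw_jar"]:
        r=imaging.place_of(c,q);print(q,[(np.round(a["at"],1).tolist(),round(a["p"],2)) for a in r[:3]])
E
```

```text
{'t': 0.0, 'joints': [1.03, 0.494, 1.346, 0.0, 1.302, -0.096], 'joint_velocities': [0.0, -0.0, -0.001, -0.0, -0.001, 0.001], 'tau': [0.001, -88.216, -38.388, -0.0, 0.01, -0.0], 'eef_pos': [268.732, 563.88, 230.696], 'tool_rot': [-1.544, 0.349, -0.349], 'ft_force': [-0.696, -0.547, -0.473], 'wrist_torque': [-0.04, 0.031, 0.079], 'gripper_width': 85.364}
scene [[495.4, 0.0, 251.8], [0.0, 495.4, 193.9], [0.0, 0.0, 1.0]] [[0.7924, 0.6098, -0.0144, -505.3811], [-0.4881, 0.6481, 0.5846, 196.118], [0.3659, -0.4562, 0.8112, -1173.413], [0.0, 0.0, 0.0, 1.0]] ['K', 'extrinsics']
carton [([191.4, 307.7], 0.66)]
carton_top [([176.8, 274.7], 0.75)]
bay [([186.4, 310.9], 0.54)]
stop_face [([257.9, 206.7], 0.59)]
short_carton [([330.8, 272.4], 0.59)]
glue_bottle [([286.6, 330.8], 0.94)]
screw_jar [([164.1, 202.1], 0.74), ([175.4, 273.0], 0.59)]
top [[489.7, 0.0, 257.0], [0.0, 489.7, 188.2], [0.0, 0.0, 1.0]] [[-0.0007, -1.0, 0.0032, 34.545], [0.9855, -0.0001, 0.1699, -597.0317], [-0.1699, 0.0033, 0.9855, -904.7716], [0.0, 0.0, 0.0, 1.0]] ['K', 'extrinsics']
carton []
carton_top [([370.7, 166.7], 0.74)]
bay []
stop_face [([243.8, 195.6], 0.83)]
short_carton [([249.3, 110.5], 0.56)]
glue_bottle [([315.7, 110.2], 0.97)]
screw_jar [([282.1, 280.1], 0.71)]
```

View pics/scene0.png

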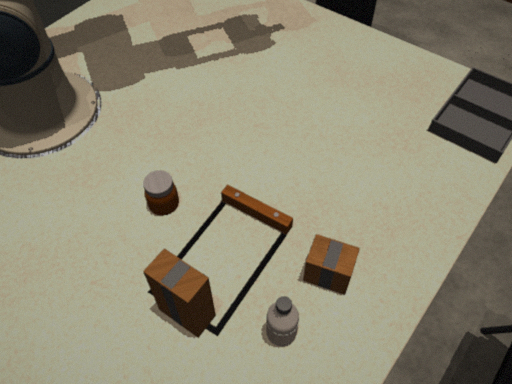

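View pics/top0.png

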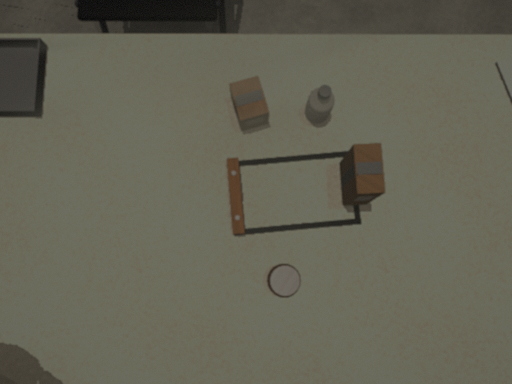

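The top view shows the stop at col 237 on the left, the tape running right to col 358, the carton top near (368,168), and the short carton, bottle and jar outside the bay. I'll zoom in for the corners.

```bash
python3 - <<'E'
import cv2,numpy as np
im=cv2.imread("pics/top0.png")[125:245,222:392]
im=np.clip(im.astype(float)*1.8,0,255).astype(np.uint8)
cv2.imwrite("pics/top0z.png",cv2.resize(im,None,fx=4.5,fy=4.5,interpolation=cv2.INTER_CUBIC))
im=cv2.imread("pics/scene0.png")[170:345,135:310]
im=np.clip(im.astype(float)*1.3,0,255).astype(np.uint8)
cv2.imwrite("pics/scene0z.png",cv2.resize(im,None,fx=3.4,fy=3.4,interpolation=cv2.INTER_CUBIC))
E
```

```text
(no output)
```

View pics/top0z.png

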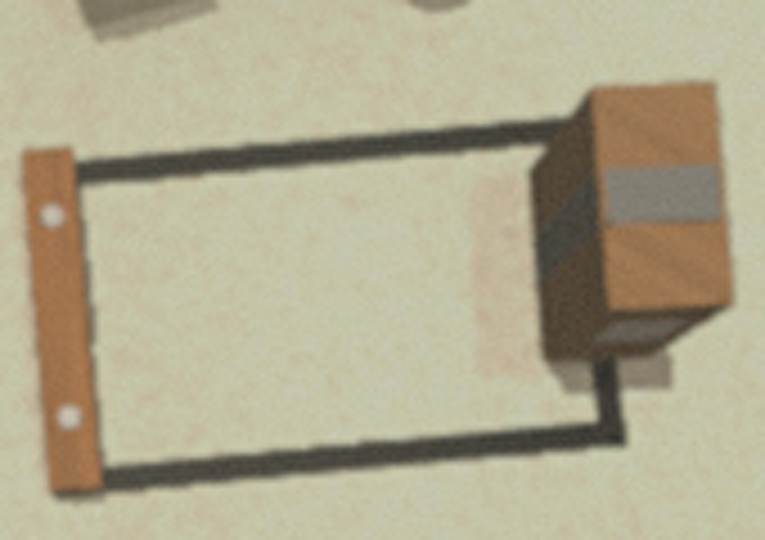

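View pics/scene0z.png

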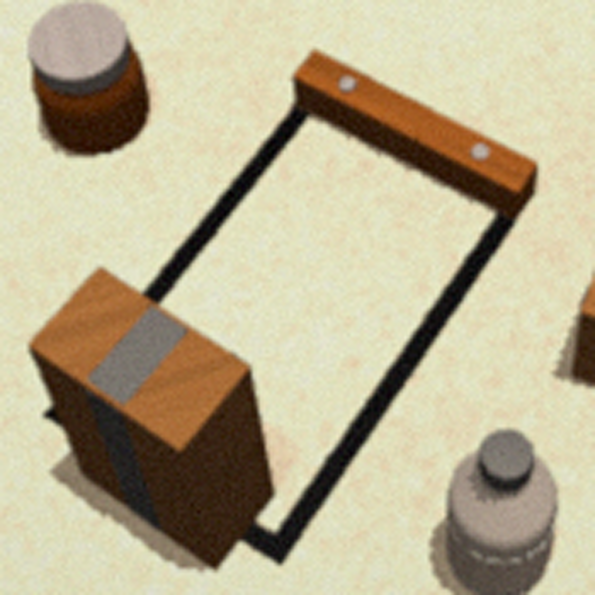

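```bash
cat > h.py <<'E'
from rig import robot, imaging, ticket
import cv2,numpy as np
from scipy.optimize import least_squares
from scipy.spatial.transform import Rotation as R
def proj(c,P):
    m=imaging.camera_model(c);E=m["extrinsics"];P=np.atleast_2d(P)
    q=P@E[:3,:3].T+E[:3,3];q=q*[1,-1,-1];uv=q@np.array(m["K"]).T
    return uv[:,:2]/uv[:,2:]
def ray(c,uv,z):
    m=imaging.camera_model(c);E=m["extrinsics"]
    d=np.linalg.inv(m["K"])@[uv[0],uv[1],1]*[1,-1,-1]
    C=-E[:3,:3].T@E[:3,3];d=E[:3,:3].T@d
    return C+d*(z-C[2])/d[2]
def pose2(p,L):
    c,s=np.cos(p[2]),np.sin(p[2]);L=np.array(L,float)
    return np.c_[p[0]+c*L[:,0]-s*L[:,1],p[1]+s*L[:,0]+c*L[:,1],L[:,2]]
def fit(obs,p0):
    # obs: dict cam->list of (u,v,X,Y,Z)
    f=lambda p:np.concatenate([(proj(c,pose2(p,np.array(o)[:,2:]))-np.array(o)[:,:2]).ravel() for c,o in obs.items()])
    r=least_squares(f,p0,loss="soft_l1",x_scale=[10,10,.1]);return r.x,f(r.x).reshape(-1,2)
E
cat > fit0.py <<'E'
from h import *
T=lambda a,b:((a+.5)/4.5-.5+222,(b+.5)/4.5-.5+125)
S=lambda a,b:((a+.5)/3.4-.5+135,(b+.5)/3.4-.5+170)
bt=[(72,148,112.5,-77,32),(22,152,136.5,-77,32),(102,487,112.5,77,32),(53,492,136.5,77,32),(625,442,-124.5,77,0),(600,425,-112.5,65,0)]
bs=[(295,78,112.5,77,32),(315,50,136.5,77,32),(537,165,136.5,-77,32),(517,190,112.5,-77,32),(515,218,112.5,-77,0),(283,563,-124.5,-77,0),(45,413,-124.5,77,0)]
ct=[(595,90,25,-45,150),(716,84,-25,-45,150),(733,302,-25,45,150),(610,308,25,45,150),(530,172,25,-45,0),(545,357,25,45,0)]
cs=[(30,345,-25,45,150),(100,268,25,45,150),(250,370,25,-45,150),(182,452,-25,-45,150),(217,570,-25,-45,0),(274,495,25,-45,0)]
g=lambda F,l:[F(*o[:2])+o[2:] for o in l]
for n,t,s in [("bay",bt,bs),("carton",ct,cs)]:
    for o in ({"top":g(T,t),"scene":g(S,s)},{"top":g(T,t)},{"scene":g(S,s)}):
        p,r=fit(o,[560,0,1.57]);print(n,np.round(p,3),np.abs(r).max().round(2),np.round(r.mean(0),2))
        if len(o)==2:
            if n=="bay":B=p
            else:
                d=p[:2]-B[:2];c,s_=np.cos(B[2]),np.sin(B[2]);print("in bay",c*d[0]+s_*d[1],-s_*d[0]+c*d[1],np.degrees(p[2]-B[2]))
E
python3 fit0.py; python3 - <<'E'
from h import *
print(ray("top",(315.7,110.2),0),ray("scene",(286.6,330.8),0));print(ray("top",(282,280),0),ray("scene",(164,202),0));print(ray("top",(249,110.5),0),ray("scene",(330.8,272.4),0))
print(R.from_rotvec(robot.sense()["tool_rot"]).as_matrix().round(3))
E
```

```text
bay [598.569 -44.981   1.666] 1.86 [-0.69  0.  ]
bay [597.846 -46.535   1.664] 0.8 [-0.   -0.02]
bay [598.68  -43.348   1.663] 1.33 [-0.   -0.23]
carton [ 617.335 -161.729    1.615] 1.89 [-0.7  -0.15]
in bay -118.00101814238656 -7.62245982633582 -2.918158959583439
carton [ 616.37  -163.086    1.609] 1.25 [0.03 0.01]
carton [ 617.964 -160.749    1.613] 1.19 [ 0.02 -0.05]
[773.26370567 -90.12829942   0.        ] [776.09465913 -81.56512222   0.        ]
[420.05819759 -15.49704528   0.        ] [420.06281734 -11.91082789   0.        ]
[772.54120375  51.03267234   0.        ] [776.99393939  58.58544728   0.        ]
[[ 0.903 -0.     0.43 ]
 [-0.43  -0.     0.903]
 [-0.    -1.    -0.   ]]
```

Both cameras agree to about 3 mm. The bay is at (598.5,-45), yaw 95.4°. The carton is at (617,-162), about 3° off the bay axis, with its front edge 19 mm inside the tape. I'll move behind it in high transit.

Call:
send_rows(delta_pos=[[0.12,0,-0.1],[0.25,0,-0.21],[0.38,0,-0.33],[0.5,0,-0.43],[0.63,0,-0.54],[0.75,0,-0.65],[0.88,0,-0.76],[1,0,-0.87]], rotation=[[0,0,0],[0,0,0],[0,0,0],[0,0,0],[0,0,0],[0,0,0],[0,0,0],[0,0,0]], jaw=0.4)

```text
t: 1.8
eef_pos: [322.2, 441.6, 231.3]
tool_rot: [-1.543, 0.349, -0.349]
ft_force: [-0.6, 0.4, 0.2]
gripper_width: 34.4
```

Call:
send_rows(delta_pos=[[0.12,0,-0.1],[0.25,0,-0.21],[0.38,0,-0.33],[0.5,0,-0.43],[0.63,0,-0.54],[0.75,0,-0.65],[0.88,0,-0.76],[1,0,-0.87]], rotation=[[0,0,0],[0,0,0],[0,0,0],[0,0,0],[0,0,0],[0,0,0],[0,0,0],[0,0,0]])

```text
t: 2.8
eef_pos: [375.1, 320.0, 231.3]
tool_rot: [-1.542, 0.349, -0.349]
ft_force: [0.1, 0.1, 0.0]
gripper_width: 34.1
```

Call:
send_rows(delta_pos=[[0.12,0,-0.1],[0.25,0,-0.21],[0.38,0,-0.33],[0.5,0,-0.43],[0.63,0,-0.54],[0.75,0,-0.65],[0.88,0,-0.76],[1,0,-0.87]], rotation=[[0,0,0],[0,0,0],[0,0,0],[0,0,0],[0,0,0],[0,0,0],[0,0,0],[0,0,0]])

```text
t: 3.8
eef_pos: [427.9, 198.5, 231.3]
tool_rot: [-1.542, 0.349, -0.349]
ft_force: [1.0, -0.9, 0.7]
gripper_width: 33.9
```

Call:
send_rows(delta_pos=[[0.12,0,-0.1],[0.25,0,-0.21],[0.38,0,-0.33],[0.5,0,-0.43],[0.63,0,-0.54],[0.75,0,-0.65],[0.88,0,-0.76],[1,0,-0.87]], rotation=[[0,0,0],[0,0,0],[0,0,0],[0,0,0],[0,0,0],[0,0,0],[0,0,0],[0,0,0]])

```text
t: 4.8
eef_pos: [480.7, 76.9, 231.3]
tool_rot: [-1.543, 0.349, -0.349]
ft_force: [-1.5, 0.6, 0.1]
gripper_width: 34.1
```

Call:
send_rows(delta_pos=[[0.12,0,-0.1],[0.25,0,-0.21],[0.38,0,-0.33],[0.5,0,-0.43],[0.63,0,-0.54],[0.75,0,-0.65],[0.88,0,-0.76],[1,0,-0.87]], rotation=[[0,0.12,0],[0,0.25,0],[0,0.37,0],[0,0.5,0],[0,0.62,0],[0,0.75,0],[0,0.87,0],[0,1,0]])

```text
t: 5.8
eef_pos: [533.6, -44.8, 231.3]
tool_rot: [-1.434, 0.758, -0.758]
ft_force: [0.7, -0.3, -1.1]
gripper_width: 34.4
```

```bash
cat >> h.py <<'E'
def go(pos,xaz):
    s=robot.sense();A=R.from_rotvec(s["tool_rot"]);a=np.radians(xaz)
    x=np.array([np.cos(a),np.sin(a),0]);y=np.array([0,0,-1.]);T=R.from_matrix(np.c_[x,y,np.cross(x,y)])
    print("dpos",(A.inv().apply(np.array(pos)-s["eef_pos"])/100).round(3),"rot",np.degrees((A.inv()*T).as_rotvec()).round(2)/30, "t",s["t"])
E
python3 - <<'E'
from h import *
go([620,-245,231],-87.4)
E
```

```text
dpos [ 2.141  0.003 -0.414] rot [-0.          1.05566667  0.        ] t 5.8
```

Call:
send_rows(delta_pos=[[0.12,0,-0.05],[0.25,0,-0.1],[0.38,0,-0.15],[0.5,0,-0.2],[0.63,0,-0.26],[0.75,0,-0.31],[0.88,0,-0.36],[1,0,-0.41]], rotation=[[0,0.12,0],[0,0.25,0],[0,0.37,0],[0,0.5,0],[0,0.62,0],[0,0.75,0],[0,0.87,0],[0,1,0]])

```text
t: 6.8
eef_pos: [556.2, -150.4, 231.2]
tool_rot: [-1.244, 1.154, -1.154]
ft_force: [-0.2, 0.1, -0.5]
gripper_width: 33.7
```

```bash
python3 - <<'E'
from h import *
go([620,-245,231],-87.4)
E
```

```text
dpos [0.991 0.002 0.566] rot [ 0.     0.056 -0.   ] t 6.8
```

Call:
send_rows(delta_pos=[[0.15,0,0.1],[0.3,0,0.2],[0.45,0,0.3],[0.6,0,0.4],[0.75,0,0.5],[0.9,0,0.57],[0.99,0,0.57],[0.99,0,0.57]], rotation=[[0,0.05,0],[0,0.056,0],[0,0.056,0],[0,0.056,0],[0,0.056,0],[0,0.056,0],[0,0.056,0],[0,0.056,0]])

```text
t: 7.8
eef_pos: [620.4, -244.0, 231.1]
tool_rot: [-1.232, 1.173, -1.173]
ft_force: [0.7, 0.3, 0.5]
gripper_width: 34.3
```

Call:
send_rows(delta_pos=[[0,0.15,0],[0,0.3,0],[0,0.45,0],[0,0.6,0],[0,0.75,0],[0,0.9,0],[0,1,0],[0,1,0]], rotation=[[0,0,0],[0,0,0],[0,0,0],[0,0,0],[0,0,0],[0,0,0],[0,0,0],[0,0,0]])

```text
t: 8.8
eef_pos: [620.3, -243.3, 130.5]
tool_rot: [-1.233, 1.174, -1.172]
ft_force: [-0.1, -0.1, -0.3]
gripper_width: 34.1
```

```bash
python3 - <<'E'
from h import *
go([619,-205,124],-87.6)
im=imaging.capture("scene");im2=imaging.capture("top")
cv2.imwrite("pics/a1.png",cv2.resize(np.hstack([im,im2])[:,:,::-1],(800,300)))
print(proj("scene",robot.sense()["eef_pos"]),proj("top",robot.sense()["eef_pos"]))
E
```

```text
dpos [-0.383  0.065  0.006] rot [ 0.002       0.01433333 -0.00133333] t 8.8
[[140.37378708 321.59217124]] [[411.546926  167.5159189]]
```

View pics/a1.png

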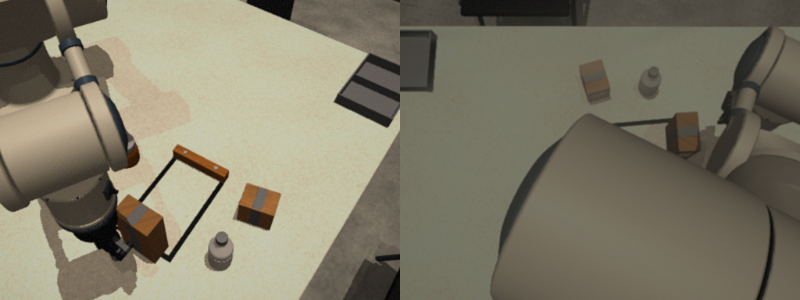

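Call:
send_rows(delta_pos=[[-0.08,0.02,0],[-0.16,0.05,0],[-0.24,0.05,0],[-0.3,0.05,0.01],[-0.34,0.05,0.01],[-0.38,0.05,0.01],[-0.4,0.05,0.01],[-0.42,0.05,0.01]], rotation=[[0,0,0],[0,0.01,0],[0,0.014,0],[0,0.014,0],[0,0.014,0],[0,0.014,0],[0,0.014,0],[0,0.014,0]])

```text
t: 9.9
eef_pos: [619.5, -201.5, 126.3]
tool_rot: [-1.229, 1.178, -1.178]
ft_force: [0.4, 0.8, -0.1]
gripper_width: 34.4
```

Call:
send_rows(delta_pos=[[-0.03,0,0],[-0.06,0,0],[-0.09,0,0],[-0.12,0,0],[-0.15,0,0],[-0.18,0,0],[-0.21,0,0],[-0.24,0,0]], rotation=[[0,0,0],[0,0,0],[0,0,0],[0,0,0],[0,0,0],[0,0,0],[0,0,0],[0,0,0]])

```text
t: 10.9
eef_pos: [618.5, -177.3, 126.3]
tool_rot: [-1.229, 1.178, -1.178]
ft_force: [-0.6, -0.8, -0.4]
gripper_width: 34.1
```

```bash
python3 - <<'E'
from h import *
im=imaging.capture("scene")
cv2.imwrite("pics/a2.png",cv2.resize(im[170:345,100:330,::-1],None,fx=3.4,fy=3.4,interpolation=cv2.INTER_CUBIC))
print(robot.sense()["ft_force"])
E
```

```text
[ 0.10538618  0.60200228 -0.45706929]
```

View pics/a2.png

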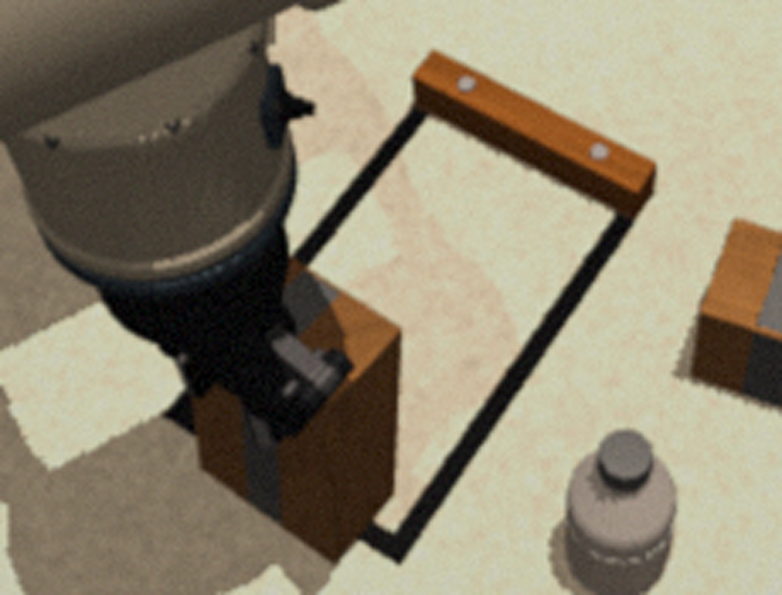

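The carton's foot corner is still at (198,335), where it started. The top corner has moved about 15 px towards the stop, so it is tipping, not sliding. I'll keep pushing.

Call:
send_rows(delta_pos=[[-0.04,0,0],[-0.08,0,0],[-0.12,0,0],[-0.16,0,0],[-0.2,0,0],[-0.24,0,0],[-0.28,0,0],[-0.32,0,0]], rotation=[[0,0,0],[0,0,0],[0,0,0],[0,0,0],[0,0,0],[0,0,0],[0,0,0],[0,0,0]])

```text
t: 11.95
eef_pos: [617.1, -145.2, 126.3]
tool_rot: [-1.229, 1.178, -1.178]
ft_force: [-0.2, 0.8, -0.1]
gripper_width: 34.2
```

```bash
python3 - <<'E'
from h import *
im=imaging.capture("scene")
cv2.imwrite("pics/a3.png",cv2.resize(im[170:345,100:330,::-1],None,fx=3.4,fy=3.4,interpolation=cv2.INTER_CUBIC))
print(robot.sense()["ft_force"])
E
```

```text
[-0.41181893  0.24113638 -0.92998806]
```

View pics/a3.png

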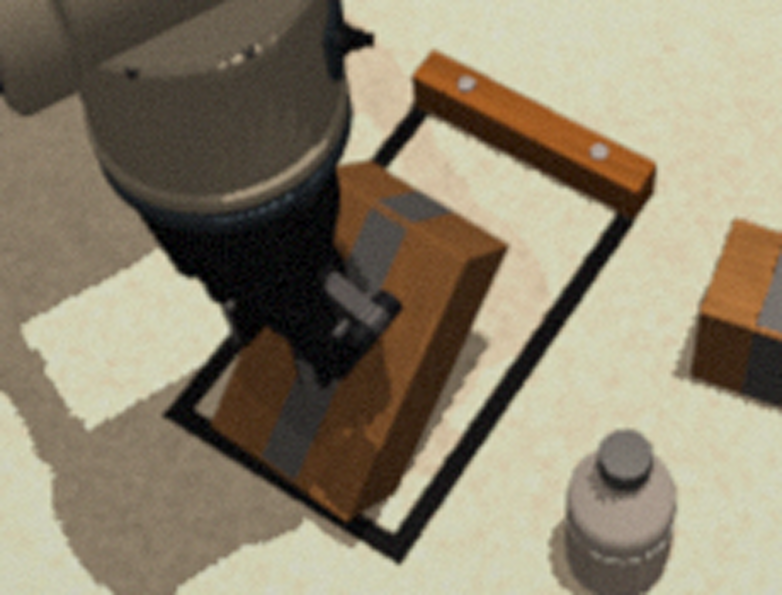

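The carton is in mid-fall along the bay and straight. I'll retreat behind the foot and let it settle.

Call:
send_rows(delta_pos=[[0,0,0],[0.1,0,0],[0.25,0,0],[0.4,0,0],[0.55,0,0],[0.7,0,0],[0.85,0,0],[1,0,0]], rotation=[[0,0,0],[0,0,0],[0,0,0],[0,0,0],[0,0,0],[0,0,0],[0,0,0],[0,0,0]])

```text
t: 13.0
eef_pos: [621.4, -246.5, 126.3]
tool_rot: [-1.229, 1.178, -1.178]
ft_force: [-0.0, 1.1, -0.1]
gripper_width: 34.0
```

```bash
python3 - <<'E'
from h import *
im=imaging.capture("scene")
cv2.imwrite("pics/a4.png",cv2.resize(im[170:345,100:330,::-1],None,fx=3.4,fy=3.4,interpolation=cv2.INTER_CUBIC))
im=imaging.capture("top")[125:245,222:392]
cv2.imwrite("pics/t4.png",cv2.resize(np.clip(im[:,:,::-1]*1.8,0,255).astype(np.uint8),None,fx=4.5,fy=4.5,interpolation=cv2.INTER_CUBIC))
E
```

```text
(no output)
```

View pics/a4.png

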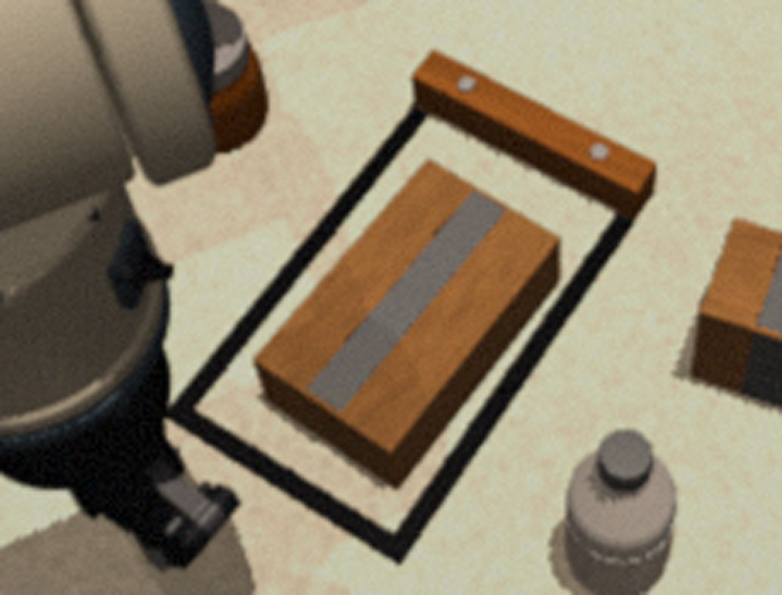

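View pics/t4.png

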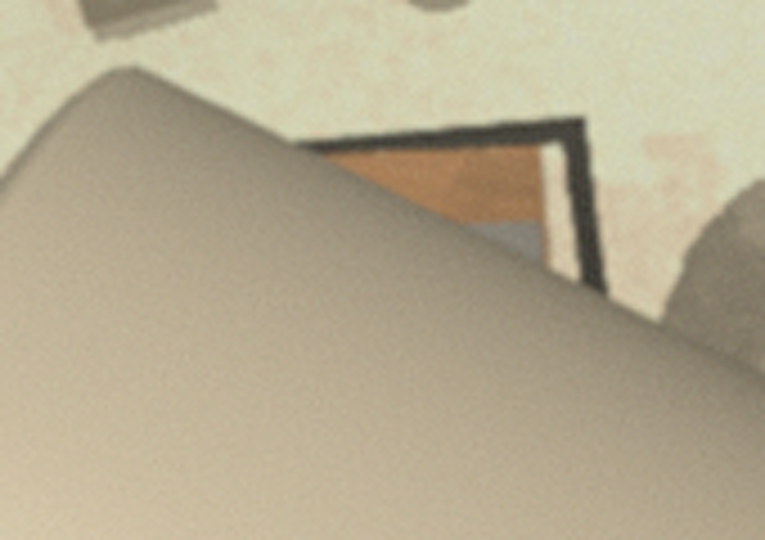

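The carton lies flat inside the tape, with its foot corner near (398,488) and its top end near (495,200) in the zoom. I'll fit the pose.

```bash
python3 - <<'E'
from h import *
S=lambda a,b:((a+.5)/3.4-.5+100,(b+.5)/3.4-.5+170)
o=[(258,362,0,45,50),(390,452,0,-45,50),(558,240,150,-45,50),(430,160,150,45,50),(398,488,0,-45,0),(558,275,150,-45,0),(265,400,0,45,0)]
p,r=fit({"scene":[S(*a[:2])+a[2:] for a in o]},[610,-130,1.6]);print(p,r.round(2).tolist())
for B in ([598.68,-43.35,1.663],[598.57,-45,1.666]):
    d=p[:2]-B[:2];c,s=np.cos(B[2]),np.sin(B[2]);x,y=c*d[0]+s*d[1],-s*d[0]+c*d[1];a=p[2]-B[2]
    print("foot",x,y,"top",x+150*np.cos(a),y+150*np.sin(a),np.degrees(a))
E
```

```text
[ 616.29871978 -133.53692414    1.61850471] [[-1.95, -0.94], [0.34, 0.12], [0.92, -1.34], [-1.08, -1.13], [0.13, 1.08], [0.75, 1.79], [-0.1, 0.28]]
foot -91.42604266799212 -9.240091695668792 top 58.42549449633724 -15.912183533137574 -2.5493924965582164
foot -89.82128001477626 -9.232123139899786 top 60.00956657265361 -16.353738890139176 -2.7212798350974574
```

The carton has fallen with its foot at bay x≈-90, y≈-9, top y≈-16, 2.6° off, all within limits. Next I'll align the tool with the bay and descend behind the foot.

```bash
cat >> h.py <<'E'
B=[598.57,-45,1.666]
def bw(x,y,z):return pose2(B,[[x,y,z]])[0]
E
python3 - <<'E'
from h import *
az=np.degrees(1.666)-180
print(az);go(bw(-160,-11,12),az)
print(bw(-160,-11,12))
E
```

```text
-84.54523133120486
dpos [-0.438  1.142  0.05 ] rot [-0.00066667 -0.10366667  0.001     ] t 13.1
[ 624.72977451 -203.22978922   12.        ]
```

Call:
send_rows(delta_pos=[[0,0.12,0.02],[0,0.25,0.05],[0,0.38,0.05],[0,0.5,0.05],[0,0.63,0.05],[0,0.75,0.05],[0,0.88,0.05],[0,1,0.05]], rotation=[[0,-0.05,0],[0,-0.104,0],[0,-0.104,0],[0,-0.104,0],[0,-0.104,0],[0,-0.104,0],[0,-0.104,0],[0,-0.104,0]])

```text
t: 14.1
eef_pos: [626.3, -245.2, 25.4]
tool_rot: [-1.253, 1.138, -1.138]
ft_force: [0.2, 0.1, 0.3]
gripper_width: 34.2
```

```bash
python3 - <<'E'
from h import *
az=np.degrees(1.666)-180
go(bw(-140,-11,13),az)
E
```

```text
dpos [-0.619  0.124  0.025] rot [ 0.00033333  0.00266667 -0.        ] t 14.1
```

Call:
send_rows(delta_pos=[[-0.08,0.06,0.01],[-0.16,0.12,0.02],[-0.24,0.12,0.02],[-0.32,0.12,0.02],[-0.4,0.12,0.02],[-0.48,0.12,0.02],[-0.56,0.12,0.02],[-0.62,0.12,0.02]], rotation=[[0,0,0],[0,0,0],[0,0,0],[0,0,0],[0,0,0],[0,0,0],[0,0,0],[0,0,0]])

```text
t: 15.1
eef_pos: [622.3, -182.8, 14.3]
tool_rot: [-1.253, 1.138, -1.138]
ft_force: [-0.5, 0.5, -0.6]
gripper_width: 34.2
```

```bash
python3 - <<'E'
from h import *
az=np.degrees(1.666)-180
go(bw(-60,-11,13),az)
im=imaging.capture("scene")
cv2.imwrite("pics/a5.png",cv2.resize(im[170:345,100:330,::-1],None,fx=3.4,fy=3.4,interpolation=cv2.INTER_CUBIC))
E
```

```text
dpos [-0.794  0.013  0.006] rot [ 0.     0.003 -0.   ] t 15.1
```

View pics/a5.png

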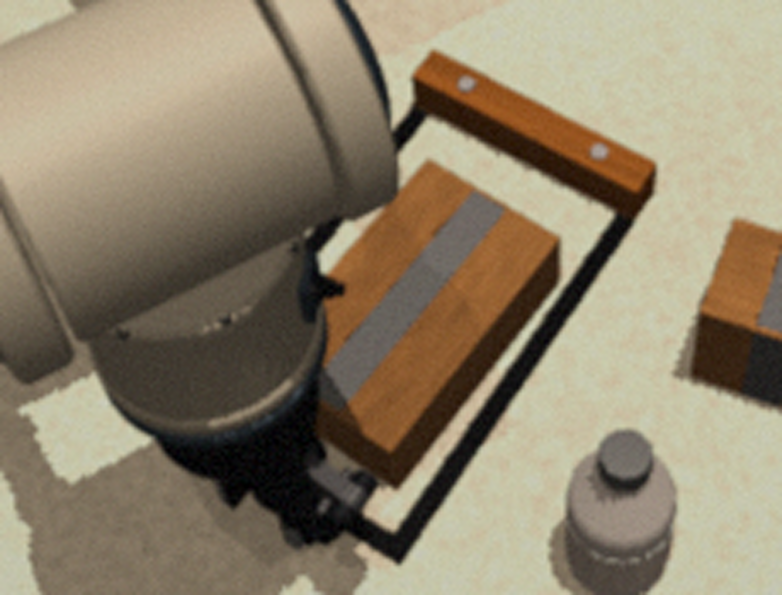

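Call:
send_rows(delta_pos=[[-0.06,0,0],[-0.12,0,0],[-0.18,0,0],[-0.24,0,0],[-0.3,0,0],[-0.36,0,0],[-0.42,0,0],[-0.48,0,0]], rotation=[[0,0,0],[0,0,0],[0,0,0],[0,0,0],[0,0,0],[0,0,0],[0,0,0],[0,0,0]])

```text
t: 16.15
eef_pos: [617.8, -135.2, 14.3]
tool_rot: [-1.253, 1.138, -1.138]
ft_force: [0.6, -2.8, -0.8]
gripper_width: 34.2
```

```bash
python3 - <<'E'
from h import *
az=np.degrees(1.666)-180
go(bw(-50,-11,13),az)
im=imaging.capture("scene")
cv2.imwrite("pics/a6.png",cv2.resize(im[170:345,100:330,::-1],None,fx=3.4,fy=3.4,interpolation=cv2.INTER_CUBIC))
E
```

```text
dpos [-0.417  0.013  0.005] rot [-0.00033333  0.00266667  0.00033333] t 16.15
```

View pics/a6.png

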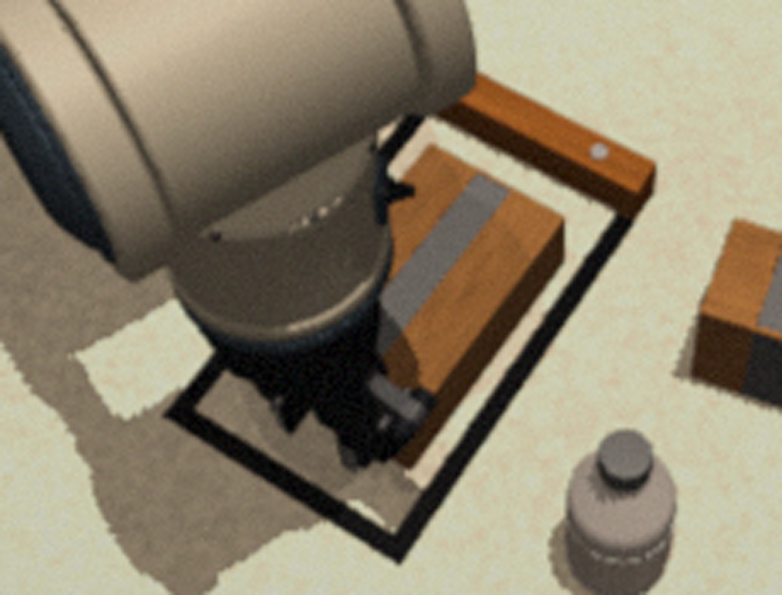

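Call:
send_rows(delta_pos=[[-0.05,0,0],[-0.1,0,0],[-0.15,0,0],[-0.2,0,0],[-0.25,0,0],[-0.3,0,0],[-0.34,0,0],[-0.38,0,0]], rotation=[[0,0,0],[0,0,0],[0,0,0],[0,0,0],[0,0,0],[0,0,0],[0,0,0],[0,0,0]])

```text
t: 17.2
eef_pos: [614.1, -97.5, 14.3]
tool_rot: [-1.253, 1.138, -1.138]
ft_force: [0.8, -2.1, 0.1]
gripper_width: 34.4
```

Call:
send_rows(delta_pos=[[-0.01,0,0],[-0.02,0,0],[-0.03,0,0],[-0.04,0,0],[-0.04,0,0],[-0.04,0,0],[-0.04,0,0],[-0.04,0,0]], rotation=[[0,0,0],[0,0,0],[0,0,0],[0,0,0],[0,0,0],[0,0,0],[0,0,0],[0,0,0]])

```text
t: 18.2
eef_pos: [613.6, -93.7, 14.2]
tool_rot: [-1.253, 1.138, -1.138]
ft_force: [1.3, -0.2, -0.8]
gripper_width: 34.1
```

```bash
python3 - <<'E'
from h import *
az=np.degrees(1.666)-180
go(bw(-50,-11,13),az)
im=imaging.capture("scene")
cv2.imwrite("pics/a7.png",cv2.resize(im[170:345,100:330,::-1],None,fx=3.4,fy=3.4,interpolation=cv2.INTER_CUBIC))
E
```

```text
dpos [0.001 0.012 0.007] rot [ 0.00033333  0.00266667 -0.00033333] t 18.2
```

View pics/a7.png

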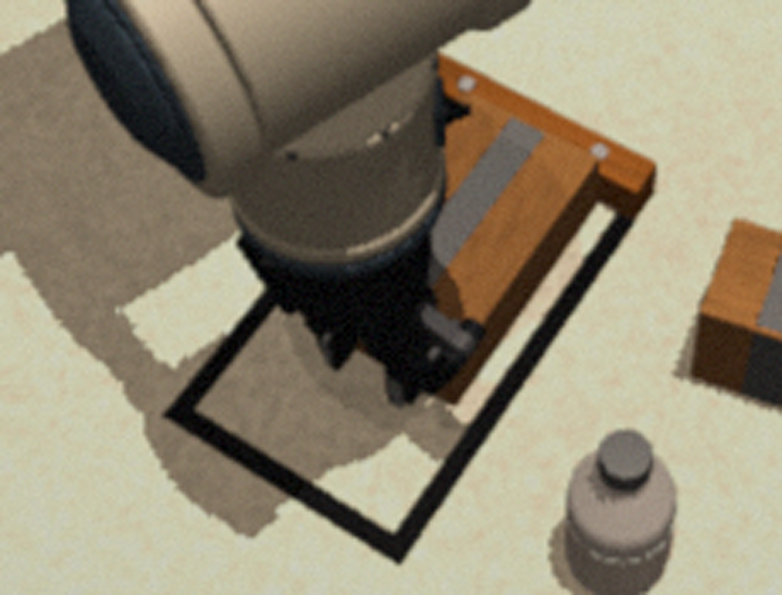

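Call:
send_rows(delta_pos=[[-0.005,0,0],[-0.01,0,0],[-0.015,0,0],[-0.02,0,0],[-0.02,0,0],[-0.02,0,0],[-0.02,0,0],[-0.02,0,0]], rotation=[[0,0,0],[0,0,0],[0,0,0],[0,0,0],[0,0,0],[0,0,0],[0,0,0],[0,0,0]])

```text
t: 19.25
eef_pos: [613.5, -92.8, 14.3]
tool_rot: [-1.254, 1.137, -1.139]
ft_force: [-0.9, -12.9, -0.4]
gripper_width: 34.0
```

Call:
send_rows(delta_pos=[[-0.005,0,0],[-0.01,0,0],[-0.015,0,0],[-0.02,0,0],[-0.02,0,0],[-0.02,0,0],[-0.02,0,0],[-0.02,0,0]], rotation=[[0,0,0],[0,0,0],[0,0,0],[0,0,0],[0,0,0],[0,0,0],[0,0,0],[0,0,0]])

```text
t: 20.25
eef_pos: [613.6, -92.7, 14.6]
tool_rot: [-1.256, 1.136, -1.141]
ft_force: [-2.5, -29.4, 1.9]
gripper_width: 34.2
```

The tool has stalled at y=-92.7 (predicted -92.3) with 29 N, so the carton is firmly against the stop. I'll back off straight, rise, and check.

Call:
send_rows(delta_pos=[[0.03,0,0],[0.08,0,0],[0.18,0,0],[0.3,0,0],[0.45,0,0],[0.6,0,0],[0.8,0,0],[1,0,0]], rotation=[[0,0,0],[0,0,0],[0,0,0],[0,0,0],[0,0,0],[0,0,0],[0,0,0],[0,0,0]])

```text
t: 21.25
eef_pos: [623.1, -190.9, 14.3]
tool_rot: [-1.253, 1.138, -1.138]
ft_force: [0.1, 0.3, -0.5]
gripper_width: 34.4
```

Call:
send_rows(delta_pos=[[0.12,-0.12,0],[0.25,-0.25,0],[0.38,-0.38,0],[0.5,-0.5,0],[0.63,-0.63,0],[0.75,-0.75,0],[0.88,-0.88,0],[1,-1,0]], rotation=[[0,0,0],[0,0,0],[0,0,0],[0,0,0],[0,0,0],[0,0,0],[0,0,0],[0,0,0]])

```text
t: 22.25
eef_pos: [632.7, -289.7, 115.2]
tool_rot: [-1.253, 1.138, -1.138]
ft_force: [0.3, 0.1, -0.5]
gripper_width: 34.5
```

Call:
send_rows(delta_pos=[[0.12,-0.12,0],[0.25,-0.25,0],[0.38,-0.38,0],[0.5,-0.5,0],[0.63,-0.63,0],[0.75,-0.75,0],[0.88,-0.88,0],[1,-1,0]], rotation=[[0,0,0],[0,0,0],[0,0,0],[0,0,0],[0,0,0],[0,0,0],[0,0,0],[0,0,0]])

```text
t: 23.25
eef_pos: [642.3, -389.2, 215.1]
tool_rot: [-1.253, 1.138, -1.138]
ft_force: [0.8, -0.0, -0.6]
gripper_width: 34.4
```

```bash
python3 - <<'E'
from h import *
im=imaging.capture("scene");cv2.imwrite("pics/a8f.png",im[:,:,::-1])
cv2.imwrite("pics/a8.png",cv2.resize(im[170:345,100:330,::-1],None,fx=3.4,fy=3.4,interpolation=cv2.INTER_CUBIC))
im=imaging.capture("top");cv2.imwrite("pics/t8f.png",im[:,:,::-1])
im=im[125:245,222:392]
cv2.imwrite("pics/t8.png",cv2.resize(np.clip(im[:,:,::-1]*1.8,0,255).astype(np.uint8),None,fx=4.5,fy=4.5,interpolation=cv2.INTER_CUBIC))
E
```

```text
(no output)
```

View pics/a8.png

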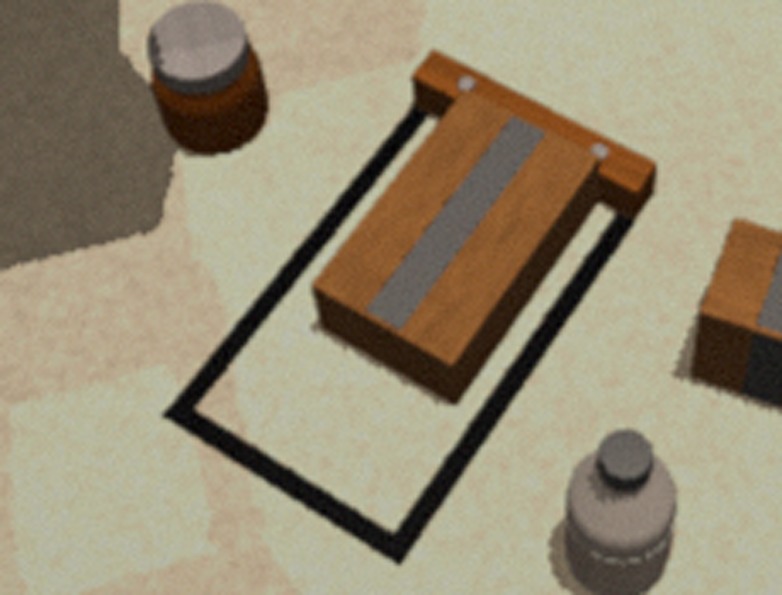

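View pics/t8.png

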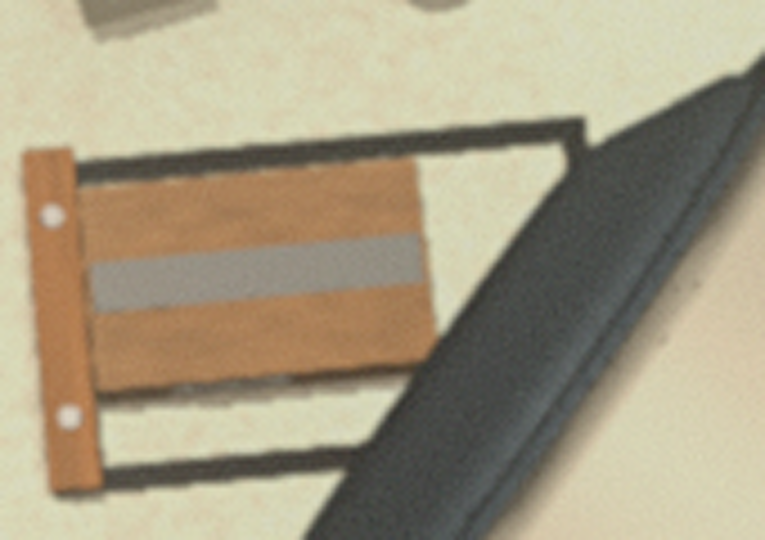

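View pics/a8f.png

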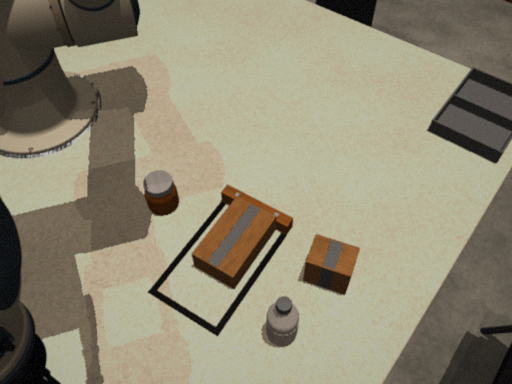

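The carton is flush against the stop and parallel to the tape, the bystanders are where they were, and the arm is clear. One last fit before handing in.

```bash
python3 - <<'E'
from h import *
S=lambda a,b:((a+.5)/3.4-.5+100,(b+.5)/3.4-.5+170)
T=lambda a,b:((a+.5)/4.5-.5+222,(b+.5)/4.5-.5+125)
o=[(316,288,0,45,50),(447,366,0,-45,50),(600,162,150,-45,50),(462,92,150,45,50),(455,403,0,-45,0),(320,326,0,45,0)]
t=[(416,158,0,-45,50),(437,358,0,45,50),(97,390,150,45,50),(80,190,150,-45,50)]
os=[S(*a[:2])+a[2:] for a in o];ot=[T(*a[:2])+a[2:] for a in t]
for ob,B in (({"scene":os},[598.68,-43.35,1.663]),({"top":ot},[597.85,-46.5,1.664]),({"scene":os,"top":ot},[598.57,-45,1.666])):
    p,r=fit(ob,[610,-90,1.66])
    d=p[:2]-B[:2];c,s=np.cos(B[2]),np.sin(B[2]);x,y=c*d[0]+s*d[1],-s*d[0]+c*d[1];a=p[2]-B[2]
    print("foot",x,y,"top",x+150*np.cos(a),y+150*np.sin(a),np.degrees(a),abs(r).max())
a,b=cv2.imread("pics/scene0.png"),cv2.imread("pics/a8f.png")
for n,(u,v) in dict(jar=(162,193),short=(332,263),glue=(283,322)).items():
    f=lambda m:m[v-28:v+28,u-28:u+28]
    g=lambda m:np.float32(cv2.cvtColor(m,cv2.COLOR_BGR2GRAY))
    print(n,cv2.phaseCorrelate(g(f(a)),g(f(b))))
E
```

```text
foot -39.5687288189357 -8.359470629024212 top 110.43123950883972 -8.456947120365582 -0.03723327965793976 2.378250662765055
foot -37.58487696715109 -8.588249673847018 top 112.41511467843624 -8.538186476443265 0.01912273315612282 0.9062349415660265
foot -38.39427975343819 -8.17141428812214 top 111.60532604795054 -8.515302973591787 -0.13135591706548205 2.693220119865998
jar ((0.281754027819904, -0.04915281354250922), 0.816737750503752)
short ((-0.02613950317126168, -0.05308307861506023), 1.0158986801571317)
glue ((-0.048327106269297815, -0.01595482611262966), 0.9781763656934103)
```

```bash
python3 -c "
from rig import ticket
print(ticket.close_job())"
```

```text
the job is handed in; nothing more can be done
None
```

The job is handed in: the carton lies flat in the bay with its top end against the wooden stop. I pushed it high up with the fingers partly open, so it toppled where it stood and landed inside the tape. I then slid it along the table until the fingers pressed it against the stop with about 29 N, and backed well clear.

Last checks before handing in:
- **Position:** the top-end centre is at x ≈ 110.4–112.4 mm along the bay, where the stop face is at 112.5 mm and 105.5 mm was needed. Both ends are about 8.5 mm from the centre line, within the 26 mm allowed.
- **Squareness:** within about 0.15° of the bay axis (limit 3.4°).
- **Bystanders:** the jar, short carton and bottle moved less than 0.3 pixel between the first and last pictures.
- **Time and contact:** about 23 s of the 45 s was used. The tool is about 350 mm from the carton and reads no contact force.

No check failed. The only disagreement is the roughly 2 mm between the two cameras' readings, which fits the stated calibration. The handing-in call reported no verdict.

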